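# Let the bearing balls out of the lever dispenser and ease its lid shut

## Task

With the fingertips, push the empty tray along the bench until it stops right up against the base of the ball dispenser, under the spout. Then press the dispenser's lever all the way down and keep it there until all three steel balls have rolled into the tray, and let the lever come slowly back up under the fingers so that the lid closes without slamming. Do not pick up or tip the tray, do not touch the balls or the lid, leave everything else where it lies, and finish clear of everything.

Things in the scene. Friction and masses are not known exactly. Their poses are not given: they have to be found in the camera images.
- dispenser: Grey ball dispenser, fixed to the bench. Origin: middle of its base at bench height, z up; local -x is the front with the spout, local +y the side with the lever. Base block 66 mm wide (y), 44 mm high on a flange 110 mm wide, 6 mm high, x from -60 to +90 mm. Highest fixed part 105 mm (bearing cheeks at x = -48, y = +-28 mm; back of the chute at x = +70 mm).
- base_front (a point): Point at bench height in the middle of the base's front, 60 mm ahead (local -x) of the dispenser's origin. The front faces of flange and block are flush here; the tray is to stop against them.
- spout (a point): Middle of the spout's lip, the open lower end of the aluminium chute (38 mm wide), 40 mm ahead of the base's front, 50 mm above the bench. Its underside is 46 mm above the bench, so the tray's wall slides in below it.
- lever (a joint): Lever and lid are one rocker on a cross shaft along the dispenser's y, at its x = -48 mm, z = 94 mm. 0 = lid closed, lever up (start); +0.6 rad = lever fully down, lid fully open, hard stop. Spring and weight close it: about 2 N on the pad starts it, about 3.5 N holds it fully down; let go, it snaps shut.
- lever_pad (a point): Centre of the top of the lever's ribbed black pad, 46 mm long (along the lever) x 28 mm wide, at the lever's back end; press it from above. In the dispenser's frame: closed x = +58, y = +50, z = 130 mm, sloping up to the rear by 0.30 rad; fully down x = +60, y = +50, z = 64 mm, sloping down by 0.30 rad. It moves on a 112 mm arc about the shaft.
- lid: Bent sheet-steel lid over the spout, 62 mm long, 46 mm wide, front plate 42 mm high that shuts the spout at the dispenser's x = -106 mm. Fixed to the lever's shaft (origin on the shaft). Pressing the lever lifts it by about 40 mm, to 130 mm above the bench.
- tray: Open square aluminium tray, loose, about 0.35 kg, 120 x 120 x 28 mm high, walls and floor 4 mm. Origin: centre of its underside, z up, sides along its x and y; its x points within 0.2 rad along the dispenser's x. It starts 45 to 95 mm in front of the base and up to 20 mm to one side. Against the base, its origin is at the dispenser's x = -120 mm.
- ball_1_center (a point): Centre of the first (lowest) steel ball in the chute, 22 mm diameter, 35 g. The balls roll out by themselves as soon as the lid is raised over 25 mm; that takes about 1 s.
- ball_2_center (a point): Centre of the second steel ball in the chute, 22 mm diameter, 35 g. The balls roll out by themselves as soon as the lid is raised over 25 mm; that takes about 1 s.
- ball_3_center (a point): Centre of the third (highest) steel ball in the chute, 22 mm diameter, 35 g. The balls roll out by themselves as soon as the lid is raised over 25 mm; that takes about 1 s.
- wrench_11: Bystander: steel combination wrench, 164 x 26 x 11 mm, lying loose on the bench by the dispenser; origin at the centre of its underside.
- tape_2: Bystander: roll of black tape lying flat, 58 mm across, 19 mm high, lying loose on the bench by the dispenser; origin at the centre of its underside.
- hex_bolt: Bystander: steel hex bolt, 78 mm long, 10 mm thick, lying loose on the bench by the dispenser; origin at the centre of its underside.
- offcut_pine: Bystander: wood offcut, 42 x 90 x 30 mm, lying loose on the bench by the dispenser; origin at the centre of its underside.
- ball_1: The same ball as a body (its origin is not a useful point: it turns as the ball rolls).
- ball_2: The same ball as a body (its origin is not a useful point: it turns as the ball rolls).
- ball_3: The same ball as a body (its origin is not a useful point: it turns as the ball rolls).
Things that resemble listed ones, but are neither listed nor needed, are in the scene too. Of the things that look like the dispenser, the larger one is meant.

How it is judged:
By the outcome, as a careful person would: the job done as asked, in the order asked, and still so for the second after the job is handed in, with the robot touching nothing.
It also fails if it takes over 56 s, if anything falls off the work surface, if the arm or the gripper's body presses on something with over 40 N, if the wrist force passes 120 N, or if a joint passes its speed limit or range.

## Robot

A 6-joint arm with a two-finger parallel gripper is mounted at the origin on a cart in front of the work surface, level with it; the furniture and walls round the work are solid. World frame = base frame: x ahead of the robot, y to its left, z up, the work surface at z = 0. Lengths are in m, angles in degrees, forces in N, time in s.
With the tool pointing down it reaches from about 0.3 to 0.95 m from the base axis. Payload 3.1 kg.
Tool frame: the origin (TCP) lies at the centre of the arm's flange, where the gripper is bolted on; the fingertips stand 173 mm ahead of it and the grasp point (between the pads) lies 155 mm ahead of it; z points along the fingers, y is the line along which they close (so a half turn about z gives the same grasp; the last joint's range is limited). The gripper opens to 85 mm and grips with 20 to 120 N. Pads are 22 mm wide; open, the fingers measure 114 mm over their backs; the gripper's body (76 mm by 85 mm) begins 54 mm behind the grasp point. The pads swing forward as they close: fully open they stand 13 mm farther back than shut.
Start: joints at [63.329, 17.653, 93.61, -0, 68.738, -3.994], TCP at [0.241, 0.577, 0.405] pointing down, gripper open.
Joint ranges: [-175.34, 175.34], [-45.06, 112.39], [2.9, 150.54], [-68.45, 248.45], [3.09, 151.38], [-168.51, 168.51]. Speed limits (degrees/s): [159.86, 159.86, 180, 180, 180, 180].

## Interface

Orientations are given as [roll, pitch, yaw] about the fixed x, y, z axes, in that order (R = Rz(yaw) Ry(pitch) Rx(roll)).
In Python, from cell import bot gives the robot as it stands.
- The arm moves only by the shell command python3 -m jog 'ROWS' [OPENING]. ROWS is a JSON object of lists of equal length, an entry for each row: "linear": the shift along the tool's x, y, z in m, a list of three; "spin": the turn about the tool's z in rad. A call has 1 to 8 rows; each row shifts and turns the commanded pose from where the row before left it, along the tool's axes as they then stand; what a row does not reach is not made up. A row lasts 1/10 s, in which the tool goes at most 50 mm and 8.59 degrees, less where a joint would pass 70% of its speed; a pose out of reach is approached as far as the arm can. A call is refused whole if a number of a shift passes 0.05 or a number of a turn 0.15, either way. A call with a gripper value outside its range is refused whole. OPENING is the finger opening in m, from 0 to 0.0854, set as the call begins (- or left out, the last holds). The fingers move at their own pace and stop on an object; the grip force is fixed at half the most. Time passes only in rows, so rows that do not move let the fingers close. It gives the time, the measured TCP pose, the force, the opening and the grip force at its end, in the units of the state.
- bot.sense(): the state, without advancing time (a new reading comes with each control period).
- bot.get_image(name): name is "scene" or "top" or "wrist"; returns the picture (420x560x3 uint8, blue, green, red); there is no depth.
- bot.get_calibration(name): a dict with "K" (3x3 intrinsics, pixels), "pose" (4x4, takes a point from camera to world coordinates); the wrist camera has in their place "T_tool_cam" (4x4, takes a point from camera to tool coordinates, whose origin is the TCP and whose axes are the flange's). Camera axes: x right, y up, looking along -z (the intrinsics and any distortion apply to the point x, -y, -z); pixel columns grow to the right and rows downward; lengths in m; the calibration is good to about 2 mm. A picture is of the moment at which its call begins: read the wrist's pose just before it. get_calibration takes no time and is no camera call.
- bot.hand_in(): hands the job in; it is judged then, once.
Trained networks look in the newest picture that a camera, given by its name, has taken for a name from the list of things; names that differ only in an ending like _2 or _b are one class to them, and where a whole thing is asked for, a point or a joint stands for the part that bears it (a point fixed in the world has none). Each returns a list of dicts, best first, with "conf" (0 to 1); they miss things now and then, are a little off and sometimes report something else, mostly with a low value. They report only what shows in the picture. A call takes as long as a camera call. They do not tell look-alikes from the thing itself.
- bot.spot_in(name, camera): "location" ([column, row] in pixels, amid what is visible of it).
- bot.cut_out(name, camera): "pixels" (420x560 bool, what is visible of it) and "location" ([column, row] in pixels, amid what is visible of it).
- bot.tip_of(name, camera): "location" ([column, row] in pixels: a listed point, or the origin of a listed thing).
The state is a dict: "clock": time; "joints": joint angles; "dq": joint speeds; "effort": joint torques, N m; "ee_pos": TCP position; "tcp_rot": TCP orientation; "contact_force": force on the tool from outside, world axes, zero at the start; "ft_torque": the same for the moment, N m; "gripper_width": finger opening in m; "grasp_force": force on a finger pad.
Only numpy, scipy, OpenCV 4.12 (cv2) and the standard library are available. Lean on these libraries where they do the work, as an engineer would, in place of code of your own. Each camera call takes 0.05 s, during which the arm holds its last target. There are 200 camera calls.

## Working session

There is one attempt and no reset: what is moved stays moved. The work goes in short steps, Python scripts to look and compute and a shell command to move; the robot and the scene stay as the last step left them, time stands still between calls to the robot, and variables do not carry over. Pictures are saved under pics/ and viewed, at most 10 in all, crops included, and the job is handed in when it is done.

```bash
mkdir -p pics; cat > h.py <<'E'
import numpy as np,cv2,json
from cell import bot
def ray(cam,px):
    c=bot.get_calibration(cam);K=np.array(c["K"]);
    d=c.get("dist",c.get("D"))
    P=np.array(c["pose"]) 
    p=np.linalg.inv(K)@[px[0],px[1],1]
    return P[:3,3],P[:3,:3]@np.array([p[0],-p[1],-p[2]])
def onz(cam,px,z):
    o,d=ray(cam,px);return (o+d*(z-o[2])/d[2])
def proj(cam,X):
    c=bot.get_calibration(cam);P=np.array(c["pose"]);q=P[:3,:3].T@(np.array(X)-P[:3,3])
    u=np.array(c["K"])@[q[0],-q[1],-q[2]];return u[:2]/u[2]
E
python3 - <<'E'
from h import *
for c in("scene","top"):
    im=bot.get_image(c);cv2.imwrite(f"pics/{c}0.png",im)
    k=bot.get_calibration(c);print(c,{a:np.round(b,3).tolist() for a,b in k.items()})
    for n,z in [("dispenser",0),("base_front",0),("spout",.05),("lever_pad",.13),("tray",0),("wrench_11",0),("tape_2",0),("hex_bolt",0),("offcut_pine",0)]:
        for r in bot.tip_of(n,c)[:3]:
            print(n,round(r["conf"],2),np.round(r["location"]),np.round(onz(c,r["location"],z),3))
print(bot.get_calibration("wrist"),bot.sense())
E
```

```text
scene {'K': [[454.283, 0.0, 274.227], [0.0, 454.283, 212.156], [0.0, 0.0, 1.0]], 'pose': [[0.69, 0.407, -0.599, -0.022], [-0.724, 0.372, -0.581, -0.507], [-0.014, 0.834, 0.552, 0.629], [0.0, 0.0, 0.0, 1.0]]}
dispenser 0.85 [274. 282.] [ 0.474 -0.023  0.   ]
dispenser 0.83 [228. 200.] [0.619 0.285 0.   ]
base_front 0.94 [293. 300.] [ 0.461 -0.084  0.   ]
base_front 0.62 [229. 210.] [0.592 0.248 0.   ]
spout 0.88 [307. 293.] [ 0.454 -0.125  0.05 ]
spout 0.79 [233. 205.] [0.562 0.197 0.05 ]
lever_pad 0.86 [233. 224.] [0.436 0.047 0.13 ]
lever_pad 0.46 [208. 165.] [0.559 0.273 0.13 ]
lever_pad 0.34 [348. 340.] [ 0.355 -0.281  0.13 ]
tray 0.66 [347. 337.] [ 0.457 -0.216  0.   ]
wrench_11 0.57 [377. 303.] [ 0.564 -0.209  0.   ]
tape_2 0.92 [322. 266.] [ 0.578 -0.062  0.   ]
hex_bolt 0.43 [233. 313.] [ 0.36  -0.025  0.   ]
offcut_pine 0.48 [260. 242.] [0.547 0.093 0.   ]
top {'K': [[448.014, 0.0, 272.17], [0.0, 448.014, 212.022], [0.0, 0.0, 1.0]], 'pose': [[0.019, 0.994, -0.105, 0.427], [-1.0, 0.019, 0.004, 0.043], [0.006, 0.105, 0.994, 0.994], [0.0, 0.0, 0.0, 1.0]]}
dispenser 0.68 [166. 17
[... 1099 characters left out ...]
 1.00000000e+00]])} {'clock': 1.0, 'joints': array([ 6.33298330e+01,  1.76512311e+01,  9.36089611e+01,  1.24339662e-03,
        6.87360082e+01, -3.99482668e+00]), 'dq': array([-0.13167816, -0.15160781,  0.13090775,  0.01050014, -0.07516848,
        0.08980248]), 'effort': array([ 5.26971507e-05, -4.15300262e+01, -2.77089214e+01, -1.33655926e-04,
        8.04065112e-04, -3.93056382e-06]), 'ee_pos': array([0.24098537, 0.57668825, 0.40469678]), 'tcp_rot': array([ 1.79996129e+02, -8.91254646e-04,  1.57324209e+02]), 'contact_force': array([-0.01077172, -0.53943185, -0.65189577]), 'ft_torque': array([ 0.02436525, -0.03086503, -0.03215219]), 'grasp_force': 0.0, 'gripper_width': 0.08529355405329948}
```

View pics/scene0.png

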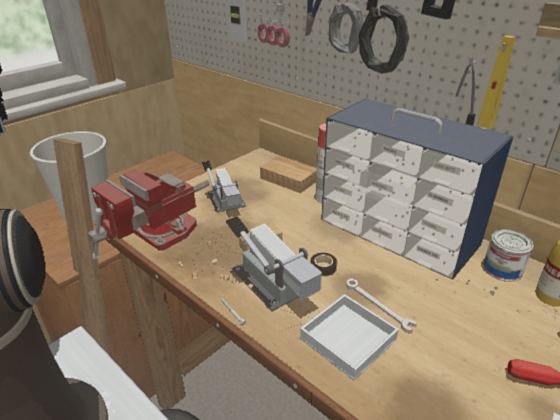

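View pics/top0.png

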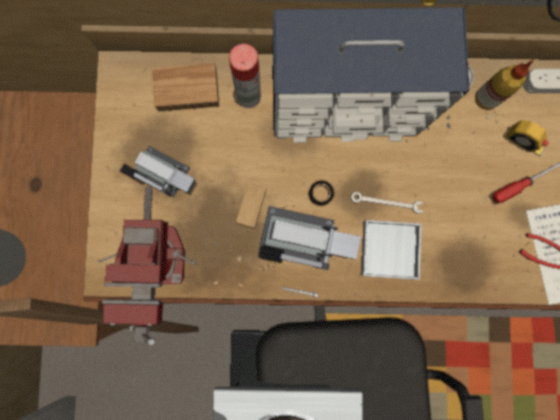

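The scene and top views agree. The larger dispenser is centred near top pixel (300,237), its front facing right (world -y) and its lever toward the robot. The tray is at top (391,250). The smaller look-alike is at (160,172).

```bash
cat > fit.py <<'E'
from h import *
from scipy.optimize import minimize,least_squares
def W(p,L):
    c,s=np.cos(p[2]),np.sin(p[2]);return np.array([p[0]+c*L[0]-s*L[1],p[1]+s*L[0]+c*L[1],L[2]])
def fit_tray(cams=("scene","top"),near=(.45,-.22)):
    M={}
    for c in cams:
        bot.get_image(c)
        for r in bot.cut_out("tray",c):
            if np.hypot(*(onz(c,r["location"],.01)[:2]-near))<.08: M[c]=np.array(r["pixels"]);break
    def cost(p):
        t=0
        for c,m in M.items():
            pts=np.array([proj(c,W(p,(sx*.06,sy*.06,z))) for sx in(-1,1) for sy in(-1,1) for z in(0,.028)],np.float32)
            h=cv2.convexHull(pts);a=np.zeros(m.shape,np.uint8);cv2.fillConvexPoly(a,np.round(h*16).astype(int),1,shift=4)
            t+=1-(a.astype(bool)&m).sum()/(a.astype(bool)|m).sum()
        return t
    best=min((minimize(cost,[near[0],near[1],y],method="Nelder-Mead",options=dict(initial_simplex=np.array([[near[0],near[1],y],[near[0]+.02,near[1],y],[near[0],near[1]+.02,y],[near[0],near[1],y+.15]]),xatol=1e-4,fatol=1e-4)) for y in(1.2,1.4,1.6)),key=lambda r:r.fun)
    return best.x,best.fun,list(M)
def fit_disp(n=3):
    P={"dispenser":(0,0,0),"base_front":(-.06,0,0),"spout":(-.1,0,.05),"lever_pad":(.058,.05,.13)}
    p0=[.478,-.027,1.37];O=[]
    for c in("scene","top"):
        for _ in range(n):
            bot.get_image(c)
            for k,L in P.items():
                for r in bot.tip_of(k,c):
                    if np.hypot(*(np.array(r["location"])-proj(c,W(p0,L))))<18:O.append((c,k,r["location"]));break
    f=lambda p:np.ravel([proj(c,W(p,P[k]))-l for c,k,l in O])
    s=least_squares(f,p0,loss="soft_l1");return s.x,len(O),np.round(f(s.x).reshape(-1,2),1).tolist(),[o[:2] for o in O]
E
python3 - <<'E'
from fit import *
t,f,m=fit_tray();print("tray",t,np.degrees(t[2]),f,m)
d,n,res,o=fit_disp(1);print("disp",d,np.degrees(d[2]));[print(a,b) for a,b in zip(o,res)]
R=np.array([[np.cos(d[2]),np.sin(d[2])],[-np.sin(d[2]),np.cos(d[2])]])
print("tray in disp",R@(t[:2]-d[:2]))
print("pad",W(d,(.058,.05,.13)),W(d,(.06,.05,.064)))
for c in("top","scene"):
    im=bot.get_image(c);
    for p,b in((t,(-.06,.06,-.06,.06,.028)),(d,(-.06,.09,-.055,.055,.006)),(d,(-.06,.09,-.033,.033,.044)),(d,(.035,.081,.036,.064,.13)),(d,(-.1,-.1,-.019,.019,.05))):
        q=np.array([proj(c,W(p,(x,y,b[4]))) for x,y in((b[0],b[2]),(b[1],b[2]),(b[1],b[3]),(b[0],b[3]))])
        cv2.polylines(im,[np.round(q*16).astype(int)],True,(0,255,0),1,shift=4)
    x,y=(190,150) if c=="top" else (180,180)
    cv2.imwrite(f"pics/{c}1.png",cv2.resize(im[y:y+200,x:x+250],None,fx=3,fy=3,interpolation=2))
E
```

```text
Traceback (most recent call last):
  File "fit.py", line 18, in fit_tray
    best=min((minimize(cost,[near[0],near[1],y],method="Nelder-Mead",options=dict(initial_simplex=np.array([[near[0],near[1],y],[near[0]+.02,near[1],y],[near[0],near[1]+.02,y],[near[0],near[1],y+.15]]),xatol=1e-4,fatol=1e-4)) for y in(1.2,1.4,1.6)),key=lambda r:r.fun)
  File "fit.py", line 18, in <genexpr>
    best=min((minimize(cost,[near[0],near[1],y],method="Nelder-Mead",options=dict(initial_simplex=np.array([[near[0],near[1],y],[near[0]+.02,near[1],y],[near[0],near[1]+.02,y],[near[0],near[1],y+.15]]),xatol=1e-4,fatol=1e-4)) for y in(1.2,1.4,1.6)),key=lambda r:r.fun)
              ~~~~~~~~^^^^^^^^^^^^^^^^^^^^^^^^^^^^^^^^^^^^^^^^^^^^^^^^^^^^^^^^^^^^^^^^^^^^^^^^^^^^^^^^^^^^^^^^^^^^^^^^^^^^^^^^^^^^^^^^^^^^^^^^^^^^^^^^^^^^^^^^^^^^^^^^^^^^^^^^^^^^^^^^^^^^^^^^^^^^^^^^^^^^^^^^^^^^^^^^^^^^^^^^^^^
  File "fit.py", line 14, in cost
    pts=np.array([proj(c,W(p,(sx*.06,sy*.06,z))) for sx in(-1,1) for sy in(-1,1) for z in(0,.028)],np.float32)
                  ~~~~^^^^^^^^^^^^^^^^^^^^^^^^^^
  File "h.py", line 12, in proj
    c=bot.get_calibration(cam);P=np.array(c["pose"]);q=P[:3,:3].T@(np.array(X)-P[:3,3])
ValueError: time passes only in moves, steps and waits
```

```bash
sed -i 's/bot.get_calibration(cam)/cal(cam)/; s/^from cell import bot/from cell import bot\nimport functools\n@functools.cache\ndef cal(c): return bot.get_calibration(c)/' h.py
cat > run1.py <<'E'
from fit import *
t,f,m=fit_tray();print("tray",t,np.degrees(t[2]),f,m)
d,n,res,o=fit_disp(1);print("disp",d,np.degrees(d[2]));[print(a,b) for a,b in zip(o,res)]
R=np.array([[np.cos(d[2]),np.sin(d[2])],[-np.sin(d[2]),np.cos(d[2])]])
print("tray in disp",R@(t[:2]-d[:2]))
print("pad",W(d,(.058,.05,.13)),W(d,(.06,.05,.064)))
for c in("top","scene"):
    im=bot.get_image(c);
    for p,b in((t,(-.06,.06,-.06,.06,.028)),(d,(-.06,.09,-.055,.055,.006)),(d,(-.06,.09,-.033,.033,.044)),(d,(.035,.081,.036,.064,.13)),(d,(-.1,-.1,-.019,.019,.05))):
        q=np.array([proj(c,W(p,(x,y,b[4]))) for x,y in((b[0],b[2]),(b[1],b[2]),(b[1],b[3]),(b[0],b[3]))])
        cv2.polylines(im,[np.round(q*16).astype(int)],True,(0,255,0),1,shift=4)
    x,y=(190,150) if c=="top" else (180,180)
    cv2.imwrite(f"pics/{c}1.png",cv2.resize(im[y:y+200,x:x+250],None,fx=3,fy=3,interpolation=2))
print(bot.sense()["clock"])
E
python3 run1.py
```

```text
tray [ 0.45378979 -0.22054986  1.52119455] 87.15802726140433 0.059102209504199865 ['scene', 'top']
disp [ 0.4748237  -0.02371379  1.41321449] 80.97122556370905
('scene', 'dispenser') [-2.9, 0.3]
('scene', 'base_front') [2.3, -0.6]
('scene', 'spout') [1.1, 0.1]
('scene', 'lever_pad') [0.7, -1.8]
('top', 'dispenser') [-3.2, 0.6]
('top', 'base_front') [1.4, 4.0]
('top', 'lever_pad') [-0.5, 0.0]
tray in disp [-0.19769806 -0.01011629]
pad [0.43454518 0.04141409 0.13      ] [0.43485904 0.04338931 0.064     ]
2.0
```

View pics/top1.png

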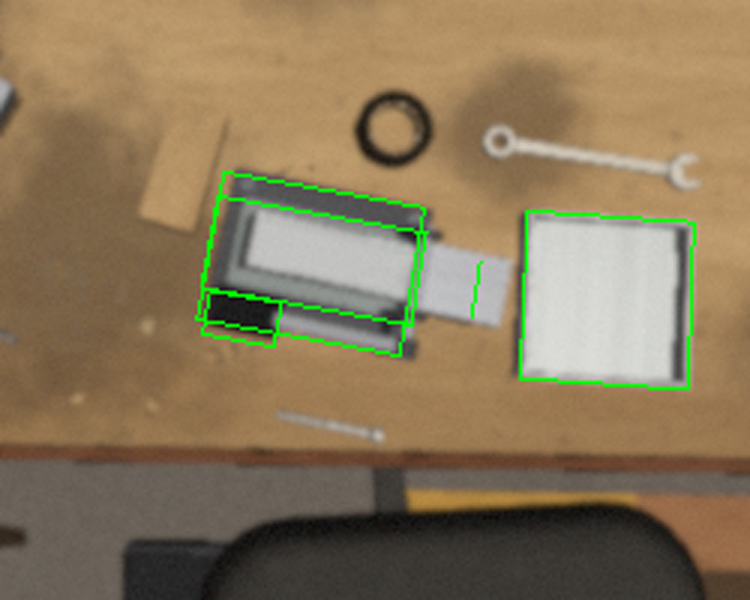

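View pics/scene1.png

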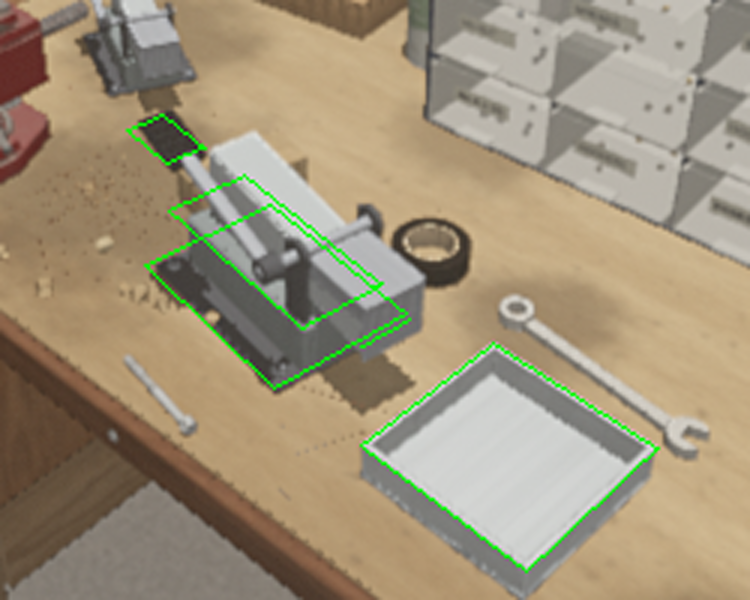

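The overlays match: the tray outline fits in both views, and so do the flange corner and pad. I'll move over to the start of the push, staying high.

```bash
python3 -m jog '{"linear":[[-0.0264,-0.0379,0],[-0.0264,-0.0379,0],[-0.0264,-0.0379,0],[-0.0264,-0.0379,0],[-0.0264,-0.0379,0],[-0.0264,-0.0379,0],[-0.0264,-0.0379,0]],"spin":[0,0,0,0,0,0,0]}' 0.06
python3 -m jog '{"linear":[[-0.0264,-0.0379,0],[-0.0264,-0.0379,0],[-0.0264,-0.0379,0],[-0.0264,-0.0379,0],[-0.0264,-0.0379,0],[-0.0264,-0.0379,0],[-0.0264,-0.0379,0]],"spin":[0,0,0,0,0,0,0]}'
python3 -m jog '{"linear":[[-0.0264,-0.0379,0],[-0.0264,-0.0379,0],[-0.0264,-0.0379,0],[-0.0264,-0.0379,0],[-0.0264,-0.0379,0],[-0.0264,-0.0379,0],[0,0,0]],"spin":[0,0,0,0,0,0,0]}'
```

```text
clock: 2.7
ee_pos: [0.3092, 0.259, 0.4049]
tcp_rot: [180.0, 0.0, 157.4]
contact_force: [1.4, 0.1, 0.5]
gripper_width: 0.0599
grasp_force: 0.0
clock: 3.4
ee_pos: [0.3773, -0.0574, 0.4052]
tcp_rot: [180.0, 0.1, 157.3]
contact_force: [0.9, 0.8, 0.5]
gripper_width: 0.0601
grasp_force: 0.0
clock: 4.1
ee_pos: [0.4367, -0.3312, 0.4049]
tcp_rot: [-179.8, 0.2, 157.1]
contact_force: [-0.1, 0.7, 0.4]
gripper_width: 0.0598
grasp_force: 0.0
```

```bash
python3 -m jog '{"linear":[[0,0,0.02],[0,0,0.02],[0,0,0.02],[0,0,0.02],[0,0,0.02],[0,0,0.02],[0,0,0.02],[0,0,0.02]],"spin":[0.148,0.148,0.148,0.148,0.148,0.148,0.148,0.148]}'
python3 -m jog '{"linear":[[0,0,0.02],[0,0,0.02],[0,0,0.015],[0,0,0.01],[0,0,0.003],[0,0,0]],"spin":[0.145,0,0,0,0,0]}'
```

```text
clock: 4.9
ee_pos: [0.4359, -0.3255, 0.2442]
tcp_rot: [180.0, -0.0, 89.2]
contact_force: [-0.1, -0.9, 0.8]
gripper_width: 0.0599
grasp_force: 0.0
clock: 5.5
ee_pos: [0.436, -0.3262, 0.1766]
tcp_rot: [-180.0, -0.0, 81.2]
contact_force: [0.1, -0.4, -0.1]
gripper_width: 0.0597
grasp_force: 0.0
```

```bash
python3 -m jog '{"linear":[[0.008,0,0],[0.008,0,0],[0.006,0,0],[0.004,0,0],[0.004,0,0],[0.004,0,0],[0.004,0,0],[0.004,0,0]],"spin":[0,0,0,0,0,0,0,0]}'
python3 -m jog '{"linear":[[0.005,0,0],[0.005,0,0],[0.005,0,0],[0.005,0,0],[0.005,0,0],[0.005,0,0]],"spin":[0,0,0,0,0,0]}'
python3 - <<'E'
from fit import *
t,f,m=fit_tray(near=(.457,-.2));print("tray",t,np.degrees(t[2]),f,m)
im=bot.get_image("scene");cv2.imwrite("pics/s2.png",cv2.resize(im[180:380,180:450],None,fx=2.9,fy=2.9,interpolation=2))
E
```

```text
clock: 6.3
ee_pos: [0.4424, -0.2849, 0.1768]
tcp_rot: [180.0, 0.1, 81.2]
contact_force: [-1.8, -3.4, 2.2]
gripper_width: 0.06
grasp_force: 1.2
clock: 6.9
ee_pos: [0.4473, -0.2549, 0.1768]
tcp_rot: [180.0, 0.0, 81.2]
contact_force: [-0.3, -2.8, 0.9]
gripper_width: 0.0597
grasp_force: 1.4
tray [ 0.46579377 -0.18618121  1.40735481] 80.63549064504146 0.5697105874375269 ['scene', 'top']
```

View pics/s2.png

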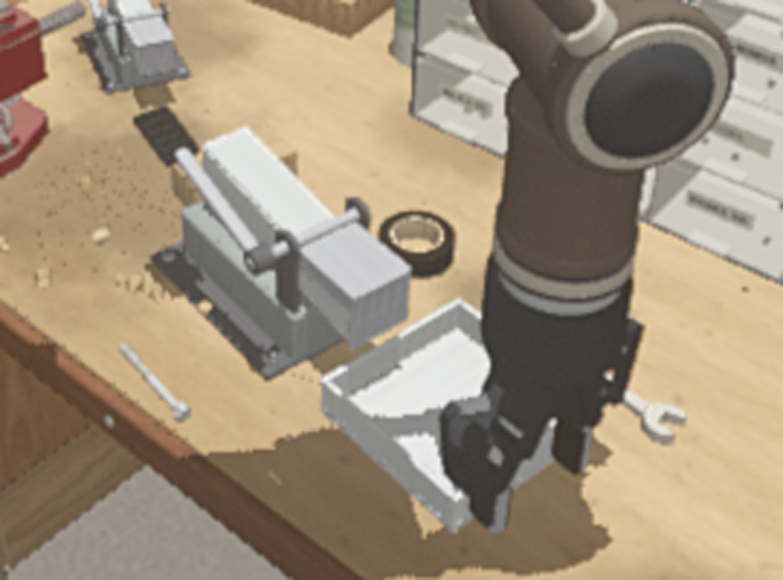

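The tray has squared up against both fingertips at about 3 N, and the wrench is well clear. I'll keep pushing and slow down near the base.

```bash
python3 -m jog '{"linear":[[0.005,0,0],[0.005,0,0],[0.005,0,0],[0.005,0,0],[0.005,0,0],[0.004,0,0],[0.003,0,0],[0.002,0,0]],"spin":[0,0,0,0,0,0,0,0]}'
python3 -m jog '{"linear":[[0.002,0,0],[0.001,0,0]],"spin":[0,0]}'
python3 -m jog '{"linear":[[0.001,0,0],[0.001,0,0]],"spin":[0,0]}'
```

```text
clock: 7.95
ee_pos: [0.4523, -0.2212, 0.1767]
tcp_rot: [180.0, 0.0, 81.2]
contact_force: [-1.0, -1.0, -0.7]
gripper_width: 0.06
grasp_force: 0.7
clock: 8.15
ee_pos: [0.4526, -0.2193, 0.1769]
tcp_rot: [180.0, 0.1, 81.2]
contact_force: [-3.1, -8.0, 0.6]
gripper_width: 0.0597
grasp_force: 4.0
clock: 8.35
ee_pos: [0.4528, -0.2187, 0.1772]
tcp_rot: [180.0, 0.3, 81.3]
contact_force: [-4.7, -14.5, 0.1]
gripper_width: 0.06
grasp_force: 7.1
```

```bash
python3 -m jog '{"linear":[[0.001,0,0],[0.001,0,0],[0,0,0]],"spin":[0,0,0]}'
python3 - <<'E'
from h import *
s=bot.sense();print(s["ft_torque"],s["contact_force"])
im=bot.get_image("scene");cv2.imwrite("pics/s3.png",cv2.resize(im[240:370,250:400],None,fx=5,fy=4.6,interpolation=2))
E
```

```text
clock: 8.65
ee_pos: [0.453, -0.2182, 0.1776]
tcp_rot: [179.9, 0.4, 81.4]
contact_force: [-8.2, -17.5, 1.8]
gripper_width: 0.06
grasp_force: 9.0
[-2.61611484  1.32390422 -0.16691259] [ -8.16373858 -17.49179954   1.81429205]
```

View pics/s3.png

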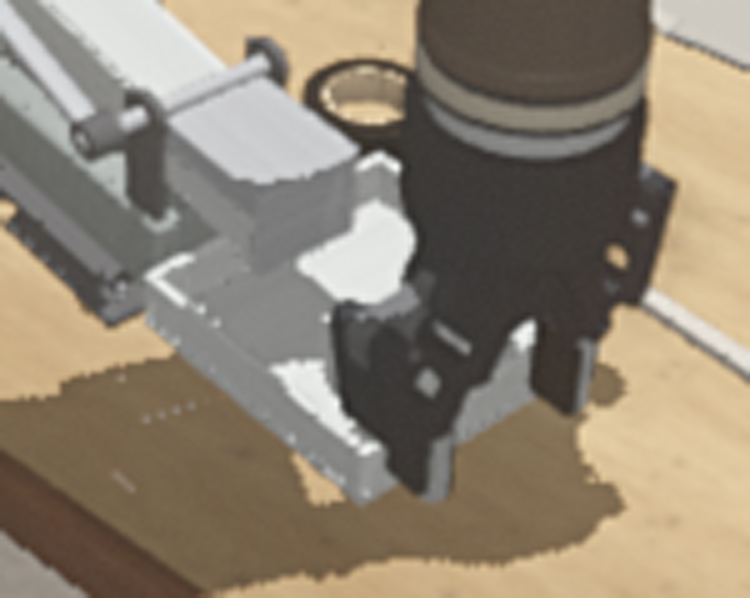

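The tray is up against the base face under the spout, with the force rising to about 19 N. I'll back off, rise and check the fit from above.

```bash
python3 -m jog '{"linear":[[-0.002,0,0],[-0.004,0,0],[-0.01,0,0],[-0.02,0,0],[-0.02,0,-0.02],[-0.02,0,-0.04],[0,0,-0.04],[0,0,-0.04]],"spin":[0,0,0,0,0,0,0,0]}' 
python3 -m jog '{"linear":[[-0.02,0,-0.03],[-0.03,0,0],[-0.03,0,0],[0,0,0]],"spin":[0,0,0,0]}' 0
python3 - <<'E'
from fit import *
t,f,m=fit_tray(near=(.457,-.14));print("tray",t,np.degrees(t[2]),f,m)
for c in("scene","top"):
    print(c,fit_tray((c,),near=(.457,-.14))[:2])
im=bot.get_image("top");cv2.imwrite("pics/t4.png",cv2.resize(im[180:300,240:440],None,fx=4,fy=4,interpolation=2))
E
```

```text
clock: 9.5
ee_pos: [0.4414, -0.2903, 0.318]
tcp_rot: [-180.0, -0.0, 81.1]
contact_force: [1.7, 0.1, -0.6]
gripper_width: 0.06
grasp_force: 0.0
clock: 9.9
ee_pos: [0.4291, -0.3717, 0.3477]
tcp_rot: [179.9, 0.1, 81.0]
contact_force: [-0.3, 0.3, -0.0]
gripper_width: 0.0018
grasp_force: 0.0
tray [ 0.47134007 -0.15302023  1.40206221] 80.33224726441844 0.36499879386195055 ['scene', 'top']
scene (array([ 0.47292902, -0.15121346,  1.42126156]), np.float64(0.10537686029764759))
top (array([ 0.47101005, -0.15369631,  1.42874148]), np.float64(0.2372163388804841))
```

View pics/t4.png

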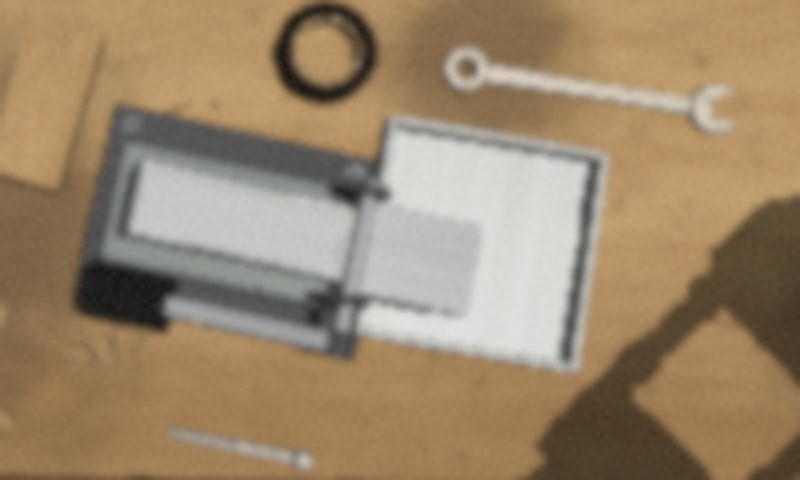

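Tray sits flush against the base face, with the spout and lid over it at about (440,260) in the crop. Everything else is unmoved. Next I'll move above the lever pad with the fingers shut.

```bash
python3 -m jog '{"linear":[[0.02,-0.003,-0.01],[0.041,-0.006,-0.01],[0.041,-0.006,0],[0.041,-0.006,0],[0.041,-0.006,0],[0.041,-0.006,0],[0.041,-0.006,0],[0.041,-0.006,0]],"spin":[0,0,0,0,0,0,0,0]}' 0
python3 -m jog '{"linear":[[0.041,-0.006,0],[0.035,-0.005,0],[0.02,-0.003,0],[0.006,0,0],[0,0,0],[0,0,0]],"spin":[0,0,0,0,0,0]}'
python3 - <<'E'
from h import *
s=bot.sense();print(s["ee_pos"],s["tcp_rot"])
T=np.array(cal("wrist")["T_tool_cam"]);K=np.array(cal("wrist")["K"])
from scipy.spatial.transform import Rotation as R
Rt=R.from_euler("xyz",s["tcp_rot"],degrees=True).as_matrix()
im=bot.get_image("wrist");cv2.imwrite("pics/w5.png",im)
o=s["ee_pos"]+Rt@T[:3,3]
for r in bot.tip_of("lever_pad","wrist"):
    q=np.linalg.inv(K)@[*r["location"],1];d=Rt@T[:3,:3]@np.array([q[0],-q[1],-q[2]])
    X=o+d*(.13-o[2])/d[2];print(r["conf"],r["location"],X,"tool delta",Rt.T@(X-s["ee_pos"]))
E
```

```text
clock: 11.15
ee_pos: [0.4316, -0.0566, 0.3669]
tcp_rot: [180.0, -0.0, 81.2]
contact_force: [0.4, -0.1, -0.2]
gripper_width: 0.0001
grasp_force: 0.0
clock: 11.75
ee_pos: [0.4338, 0.0439, 0.3667]
tcp_rot: [180.0, 0.0, 81.2]
contact_force: [1.0, -1.0, -0.6]
gripper_width: 0.0001
grasp_force: 0.0
[0.43381548 0.04391029 0.36667067] [1.79995488e+02 3.57544757e-02 8.11772276e+01]
0.73 [234.1, 247.2] [0.39623559 0.03056784 0.13      ] tool delta [-0.01880083 -0.03510742  0.23667969]
0.61 [290.6, 228.5] [0.44006637 0.03876109 0.13      ] tool delta [-0.00398182  0.00694806  0.23667375]
0.31 [375.7, 131.7] [0.50619046 0.09797112 0.13      ] tool delta [0.06466961 0.06320819 0.23663534]
```

View pics/w5.png

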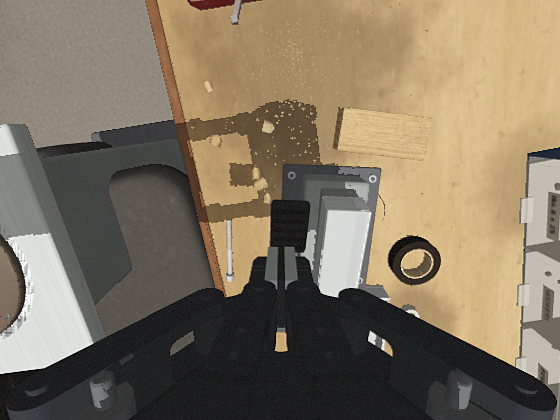

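The wrist view shows the black pad centred near (290,226), about 6 mm to the tool's +y side of the fingers. I'll correct by 5 mm and come down to just above it.

```bash
python3 -m jog '{"linear":[[-0.001,0.005,0.01],[0,0,0.015],[0,0,0.012],[0,0,0.008],[0,0,0.005],[0,0,0.003],[0,0,0.002],[0,0,0]],"spin":[0,0,0,0,0,0,0,0]}'
python3 -m jog '{"linear":[[0,0,0.002],[0,0,0.002],[0,0,0.002],[0,0,0.002],[0,0,0.002]],"spin":[0,0,0,0,0]}'
```

```text
clock: 12.65
ee_pos: [0.4387, 0.0427, 0.3117]
tcp_rot: [180.0, -0.0, 81.2]
contact_force: [0.3, 1.0, 0.3]
gripper_width: -0.0002
grasp_force: 0.0
clock: 13.15
ee_pos: [0.4388, 0.0428, 0.3019]
tcp_rot: [179.9, -0.0, 81.2]
contact_force: [-0.6, 1.8, 1.8]
gripper_width: -0.0
grasp_force: 0.8
```

Contact came at the expected height. Now I'll press down.

```bash
python3 -m jog '{"linear":[[0.001,0,0.004],[0.001,0,0.005],[0.001,0,0.005],[0.001,0,0.005],[0,0,0.005],[0,0,0.005],[0,0,0.005],[0,0,0.005]],"spin":[0,0,0,0,0,0,0,0]}'
python3 -m jog '{"linear":[[0,0,0.005],[-0.001,0,0.005],[-0.001,0,0.005],[0,0,0.004],[0,0,0.003],[0,0,0.002],[0,0,0.001],[0,0,0]],"spin":[0,0,0,0,0,0,0,0]}'
```

```text
clock: 13.95
ee_pos: [0.4393, 0.0467, 0.2623]
tcp_rot: [180.0, -0.0, 81.2]
contact_force: [1.6, 1.1, 3.2]
gripper_width: 0.0002
grasp_force: 1.4
clock: 14.75
ee_pos: [0.4389, 0.0442, 0.2383]
tcp_rot: [-179.9, 0.1, 81.2]
contact_force: [-2.1, -2.6, 10.0]
gripper_width: 0.0
grasp_force: 4.6
```

The force jump to 10 N at the expected height means it is on the hard stop. Holding for the balls.

```bash
python3 -m jog '{"linear":[[0,0,0.0005],[0,0,0],[0,0,0],[0,0,0],[0,0,0],[0,0,0],[0,0,0],[0,0,0]],"spin":[0,0,0,0,0,0,0,0]}'
python3 -m jog '{"linear":[[0,0,0],[0,0,0],[0,0,0],[0,0,0],[0,0,0],[0,0,0],[0,0,0],[0,0,0]],"spin":[0,0,0,0,0,0,0,0]}'
python3 - <<'E'
from h import *
for c in("scene","top"):
    im=bot.get_image(c)
    if c=="scene":cv2.imwrite("pics/s6.png",cv2.resize(im[200:380,200:440],None,fx=3.3,fy=3.3,interpolation=2))
    for i in(1,2,3):print(c,[(round(r["conf"],2),np.round(r["location"])) for r in bot.spot_in(f"ball_{i}",c)])
E
```

```text
clock: 15.55
ee_pos: [0.4388, 0.0442, 0.2382]
tcp_rot: [-179.9, 0.1, 81.2]
contact_force: [-2.7, -2.0, 12.6]
gripper_width: -0.0002
grasp_force: 5.5
clock: 16.35
ee_pos: [0.4389, 0.0442, 0.2382]
tcp_rot: [-179.9, 0.1, 81.2]
contact_force: [-2.7, -2.7, 12.9]
gripper_width: -0.0001
grasp_force: 5.5
scene [(0.69, array([321., 318.])), (0.4, array([304., 307.]))]
scene [(0.69, array([321., 318.])), (0.4, array([304., 307.]))]
scene [(0.69, array([321., 318.])), (0.4, array([304., 307.]))]
top [(0.44, array([354., 261.])), (0.36, array([369., 251.]))]
top [(0.44, array([354., 261.])), (0.36, array([369., 251.]))]
top [(0.44, array([354., 261.])), (0.36, array([369., 251.]))]
```

View pics/s6.png

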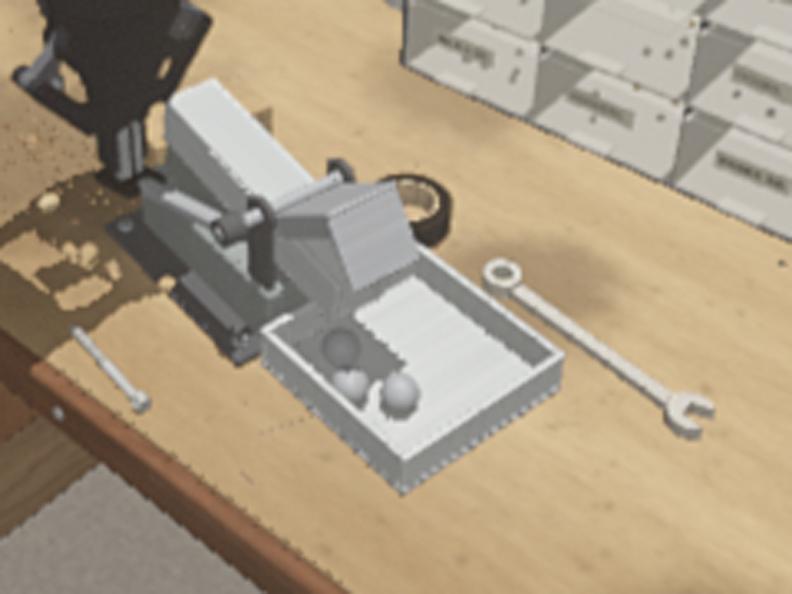

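All three balls are in the tray, at crop (340,345), (350,385) and (400,393). Now I'll let the lever up slowly.

```bash
U='no'; python3 -m jog '{"linear":[[0,0,-0.002],[0,0,-0.002],[0,0,-0.002],[0.0005,0,-0.002],[0.0005,0,-0.002],[0.0005,0,-0.002],[0.0005,0,-0.002],[0,0,-0.002]],"spin":[0,0,0,0,0,0,0,0]}'
python3 -m jog '{"linear":[[0,0,-0.002],[0,0,-0.002],[0,0,-0.002],[0,0,-0.002],[0,0,-0.002],[0,0,-0.002],[0,0,-0.002],[0,0,-0.002]],"spin":[0,0,0,0,0,0,0,0]}'
python3 -m jog '{"linear":[[0,0,-0.002],[0,0,-0.002],[0,0,-0.002],[-0.0005,0,-0.002],[-0.0005,0,-0.002],[-0.0005,0,-0.002],[-0.0005,0,-0.002],[0,0,-0.002]],"spin":[0,0,0,0,0,0,0,0]}'
```

```text
clock: 17.55
ee_pos: [0.4391, 0.0467, 0.2533]
tcp_rot: [-180.0, -0.0, 81.2]
contact_force: [-0.4, 1.5, 2.7]
gripper_width: 0.0003
grasp_force: 1.4
clock: 18.35
ee_pos: [0.4391, 0.0466, 0.2693]
tcp_rot: [-180.0, 0.0, 81.2]
contact_force: [0.8, 2.5, 4.0]
gripper_width: -0.0001
grasp_force: 1.3
clock: 19.15
ee_pos: [0.4388, 0.0445, 0.2853]
tcp_rot: [-180.0, 0.0, 81.2]
contact_force: [-0.2, 0.2, 2.9]
gripper_width: -0.0001
grasp_force: 1.0
```

Contact is still held. The last 18 mm will be slower.

```bash
python3 -m jog '{"linear":[[0,0,-0.0015],[0,0,-0.0015],[0,0,-0.0015],[0,0,-0.0015],[0,0,-0.001],[0,0,-0.001],[0,0,-0.001],[0,0,-0.001]],"spin":[0,0,0,0,0,0,0,0]}'
python3 -m jog '{"linear":[[0,0,-0.001],[0,0,-0.001],[0,0,-0.001],[0,0,-0.001],[0,0,-0.001],[0,0,-0.001],[0,0,-0.001],[0,0,-0.001]],"spin":[0,0,0,0,0,0,0,0]}'
python3 -m jog '{"linear":[[0,0,-0.001],[0,0,-0.001],[0,0,-0.001],[0,0,-0.001]],"spin":[0,0,0,0]}'
```

```text
clock: 19.95
ee_pos: [0.4388, 0.0447, 0.2952]
tcp_rot: [-180.0, 0.0, 81.2]
contact_force: [0.4, -0.9, 1.0]
gripper_width: -0.0
grasp_force: 0.8
clock: 20.75
ee_pos: [0.4389, 0.0447, 0.3033]
tcp_rot: [180.0, 0.0, 81.2]
contact_force: [-1.2, -1.8, 0.4]
gripper_width: -0.0002
grasp_force: 0.8
clock: 21.15
ee_pos: [0.4389, 0.0447, 0.3073]
tcp_rot: [180.0, 0.0, 81.2]
contact_force: [0.3, -1.2, 1.3]
gripper_width: 0.0003
grasp_force: 0.7
```

```bash
python3 -m jog '{"linear":[[0,0,-0.001],[0,0,-0.001],[0,0,-0.001],[0,0,-0.001],[0,0,-0.001],[0,0,-0.001]],"spin":[0,0,0,0,0,0]}'
python3 -m jog '{"linear":[[0,0,-0.002],[0,0,-0.005],[0,0,-0.02],[0,0,-0.03],[0,0,-0.03],[0,0,-0.01],[0,0,0],[0,0,0]],"spin":[0,0,0,0,0,0,0,0]}'
python3 - <<'E'
from fit import *
print(bot.sense()["clock"])
im=bot.get_image("scene");a=cv2.resize(im[200:380,200:440],None,fx=2.2,fy=2.2,interpolation=2)
b=cv2.resize(bot.get_image("top")[180:300,240:440],None,fx=2.64,fy=2.64,interpolation=2)
cv2.imwrite("pics/f.png",np.vstack([cv2.resize(a,(528,300)),b[:300,:528]]))
E
```

```text
clock: 21.75
ee_pos: [0.4389, 0.0447, 0.3132]
tcp_rot: [-180.0, -0.0, 81.2]
contact_force: [0.4, 0.9, 0.3]
gripper_width: 0.0001
grasp_force: 0.0
clock: 22.55
ee_pos: [0.4384, 0.0446, 0.4092]
tcp_rot: [-179.9, 0.0, 81.2]
contact_force: [0.4, 0.1, -0.4]
gripper_width: 0.0002
grasp_force: 0.0
22.55
```

View pics/f.png

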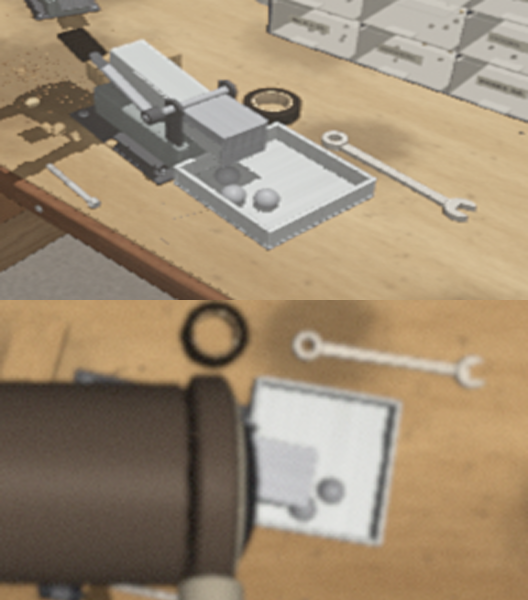

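The lid is closed, the lever is up, the tray is against the base with three balls in it, and the arm is well clear.

```bash
python3 -c "
from cell import bot
print(bot.hand_in())"
```

```text
the job is handed in; nothing more can be done
None
```

The job is handed in: the tray is against the dispenser base with all three balls in it, the lid was let down slowly and is closed, nothing else appears moved in the pictures, and the arm is clear (22.6 s of the 56 s used).

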